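# Count three rack gaps and push the points cover home

## Task

Claim the first three gaps of the blue rack for this tune-up: starting at the red post, run a fingertip along the rail so that it tips the yellow flags of the first, second and third gaps well over in that order, and leave the other three flags standing. Then push the brown points cover along the bench into the third gap from the red post until it is fully home against the back stop, flat on the bench, never lifting it. Leave the other loose things where they lie.

Things in the scene. Friction and masses are not known exactly. Their poses are not given: they have to be found in the camera images.
- rack: blue steel divider rack, fixed, open at front and top. Origin: on the bench, midway along the line of the divider front ends; x points into the gaps, y to the rack's left, z up. Seven dividers, 6 mm thick, 34 mm high, make six gaps 49 mm wide, floored by the bench, centred at y = 137.5, 82.5, 27.5, -27.5, -82.5, -137.5 mm.
- back_stop (a point): foot of the gaps' back stop, mid-rack: rack x = 46 mm from the divider front ends, y = 0, on the bench. The stop is 20 mm high, parallel to rack y.
- rail (a point): middle of the top of the steel rail, rack x = 52 mm, y = 0, z = 36 mm. The rail is 12 mm deep, level, and runs along rack y over the back of all six gaps. One yellow flag stands on it over the middle of each gap.
- red_post: red round post, 24 mm across, 36 mm high, fixed at one end of the rack (rack x = 22 mm, y = +182 or -182 mm); marks the end to count from. Origin: centre of its foot. An equal black post stands at the other end.
- cover: brown bakelite points cover, a round disc 42 mm across and 20 mm high, 30 to 65 g, lying loose on the bench in front of the rack. Origin: centre of its underside. It slides on the bench when pushed.
- flag1 (a joint): yellow flag 1 counted from the rack's left, wherever the red post is: rack y = 137.5 mm. Plate 16 mm deep (x), 4 mm thick, 22 mm tall, hinged at its foot on the rail top (rack x = 52, z = 36 mm). 0 = upright, positive = tipped to the rack's right (-y), negative = left, rad, to 1.45 either way; stays where left, tips at under 1 N.
- flag2 (a joint): yellow flag 2 counted from the rack's left, wherever the red post is: rack y = 82.5 mm. Plate 16 mm deep (x), 4 mm thick, 22 mm tall, hinged at its foot on the rail top (rack x = 52, z = 36 mm). 0 = upright, positive = tipped to the rack's right (-y), negative = left, rad, to 1.45 either way; stays where left, tips at under 1 N.
- flag3 (a joint): yellow flag 3 counted from the rack's left, wherever the red post is: rack y = 27.5 mm. Plate 16 mm deep (x), 4 mm thick, 22 mm tall, hinged at its foot on the rail top (rack x = 52, z = 36 mm). 0 = upright, positive = tipped to the rack's right (-y), negative = left, rad, to 1.45 either way; stays where left, tips at under 1 N.
- flag4 (a joint): yellow flag 4 counted from the rack's left, wherever the red post is: rack y = -27.5 mm. Plate 16 mm deep (x), 4 mm thick, 22 mm tall, hinged at its foot on the rail top (rack x = 52, z = 36 mm). 0 = upright, positive = tipped to the rack's right (-y), negative = left, rad, to 1.45 either way; stays where left, tips at under 1 N.
- flag5 (a joint): yellow flag 5 counted from the rack's left, wherever the red post is: rack y = -82.5 mm. Plate 16 mm deep (x), 4 mm thick, 22 mm tall, hinged at its foot on the rail top (rack x = 52, z = 36 mm). 0 = upright, positive = tipped to the rack's right (-y), negative = left, rad, to 1.45 either way; stays where left, tips at under 1 N.
- flag6 (a joint): yellow flag 6 counted from the rack's left, wherever the red post is: rack y = -137.5 mm. Plate 16 mm deep (x), 4 mm thick, 22 mm tall, hinged at its foot on the rail top (rack x = 52, z = 36 mm). 0 = upright, positive = tipped to the rack's right (-y), negative = left, rad, to 1.45 either way; stays where left, tips at under 1 N.
- condenser: tarnished aluminium ignition condenser, a 20 mm can lying on its 44 x 22 mm steel bracket, 23 mm high; loose bystander. Origin: underside.
- feeler_gauge: folded steel feeler gauge set, 105 x 16 x 12 mm, lying flat; loose bystander. Origin: underside.
- puller: rusty steel flywheel puller, 84 mm crossbar with a 100 mm screw through it, 36 mm high; loose bystander. Origin: underside.
- socket: steel socket 26 mm across, 38 mm tall, standing; loose bystander. Origin: underside.
- wrench: steel wrench lying flat; loose bystander. Origin: underside.
There are look-alikes about, which are no part of the job. What is shaped like the cover but green is not meant.

How it is judged:
On the way, in this order (a step that is already met when the one before it is completed fails the run):
1. the flag of the first gap from the red post is tipped over (((y of red_post in the frame of rack above 0 m and (value of joint flag1 above 0.9 rad or value of joint flag1 below -0.9 rad)) or (y of red_post in the frame of rack below 0 m and (value of joint flag6 above 0.9 rad or value of joint flag6 below -0.9 rad)))), for 0.1 s.
2. the flag of the second gap from the red post is tipped over (((y of red_post in the frame of rack above 0 m and (value of joint flag2 above 0.9 rad or value of joint flag2 below -0.9 rad)) or (y of red_post in the frame of rack below 0 m and (value of joint flag5 above 0.9 rad or value of joint flag5 below -0.9 rad)))), for 0.1 s.
3. the flag of the third gap from the red post is tipped over (((y of red_post in the frame of rack above 0 m and (value of joint flag3 above 0.9 rad or value of joint flag3 below -0.9 rad)) or (y of red_post in the frame of rack below 0 m and (value of joint flag4 above 0.9 rad or value of joint flag4 below -0.9 rad)))), for 0.1 s.
4. the cover is home in the third gap from the red post (((y of red_post in the frame of rack above 0 m and (x of cover in the frame of rack between 0.02 and 0.03 m and y of cover in the frame of rack between 0.0195 and 0.0355 m and height (world z) of cover below 0.004 m and angle between cover's own z axis and vertical below 0.12 rad)) or (y of red_post in the frame of rack below 0 m and (x of cover in the frame of rack between 0.02 and 0.03 m and y of cover in the frame of rack between -0.0355 and -0.0195 m and height (world z) of cover below 0.004 m and angle between cover's own z axis and vertical below 0.12 rad)))), for 0.2 s.
At the end, for the whole second after the job is handed in: The cover lies flat and at rest on the bench in the third gap from the red post, within 5 mm of the back stop; the flags of the first three gaps lean more than 0.9 rad, the other three less than 0.4 rad (((y of red_post in the frame of rack above 0 m and ((x of cover in the frame of rack between 0.02 and 0.03 m and y of cover in the frame of rack between 0.0195 and 0.0355 m and height (world z) of cover below 0.004 m and angle between cover's own z axis and vertical below 0.12 rad) and (value of joint flag1 above 0.9 rad or value of joint flag1 below -0.9 rad) and (value of joint flag2 above 0.9 rad or value of joint flag2 below -0.9 rad) and (value of joint flag3 above 0.9 rad or value of joint flag3 below -0.9 rad) and value of joint flag4 between -0.4 and 0.4 rad and value of joint flag5 between -0.4 and 0.4 rad and value of joint flag6 between -0.4 and 0.4 rad)) or (y of red_post in the frame of rack below 0 m and ((x of cover in the frame of rack between 0.02 and 0.03 m and y of cover in the frame of rack between -0.0355 and -0.0195 m and height (world z) of cover below 0.004 m and angle between cover's own z axis and vertical below 0.12 rad) and (value of joint flag6 above 0.9 rad or value of joint flag6 below -0.9 rad) and (value of joint flag5 above 0.9 rad or value of joint flag5 below -0.9 rad) and (value of joint flag4 above 0.9 rad or value of joint flag4 below -0.9 rad) and value of joint flag3 between -0.4 and 0.4 rad and value of joint flag2 between -0.4 and 0.4 rad and value of joint flag1 between -0.4 and 0.4 rad))) and linear speed of cover below 0.01 m/s); the robot touches nothing.
It fails at once if the cover is lifted or tipped (height (world z) of cover above 0.01 m or angle between cover's own z axis and vertical above 0.35 rad).
It fails at once if a flag beyond the third is tipped ((y of red_post in the frame of rack above 0 m and ((value of joint flag4 above 0.4 rad or value of joint flag4 below -0.4 rad) or (value of joint flag5 above 0.4 rad or value of joint flag5 below -0.4 rad) or (value of joint flag6 above 0.4 rad or value of joint flag6 below -0.4 rad))) or (y of red_post in the frame of rack below 0 m and ((value of joint flag3 above 0.4 rad or value of joint flag3 below -0.4 rad) or (value of joint flag2 above 0.4 rad or value of joint flag2 below -0.4 rad) or (value of joint flag1 above 0.4 rad or value of joint flag1 below -0.4 rad)))).
It fails at once if another loose thing is moved more than 20 mm (distance of any of condenser, feeler_gauge, puller, socket, wrench from where it was at the start of the episode above 0.02 m).
It also fails if it takes over 72 s, if anything falls off the work surface, if the arm or the gripper's body presses on something with over 40 N, if the wrist force passes 120 N, or if a joint passes its speed limit or range.

## Robot

A 7-joint arm with a two-finger parallel gripper is mounted at the origin on the work surface. World frame = base frame: x ahead of the robot, y to its left, z up, the work surface at z = 0. Lengths are in m, angles in rad, forces in N, time in s.
With the tool pointing down it reaches from about 0.4 to 0.85 m from the base axis. Payload 4.5 kg.
Tool frame: the origin (TCP) lies where the fingers leave the gripper's body, on its centre line; the fingertips stand 64 mm ahead of it and the grasp point (between the pads) lies 45 mm ahead of it; z points along the fingers, y is the direction in which the jaws open and shut (so a half turn about z gives the same grasp; the last joint's range is limited). The gripper opens to 88 mm and grips with 3 to 60 N. Pads are 18 mm wide; open, the fingers measure 123 mm over their backs; the gripper's body (75 mm by 187 mm) begins 45 mm behind the grasp point.
Start: joints at [-1.294, 0.689, -0.195, 1.565, 0.157, 0.902, -0.215], TCP at [0.15, 0.607, 0.303] pointing down, gripper open.
Joint ranges: [-3.01, 3.01], [-0.46, 2.08], [-1.47, 1.51], [0.13, 2.56], [-1, 4.14], [0.04, 2.09], [-2.66, 2.66]. Speed limits (rad/s): [2.57, 2.57, 3.14, 3.14, 3.14, 3.14, 3.14].

## Interface

Orientations are given as a unit quaternion [x, y, z, w].
In Python, from plant import monitor, snapshot, workorder, finder gives the robot as it stands.
- The arm moves only by the tool carry_out, never from a script. Its argument "motion" is one flat list of numbers, 6 for each row, row after row: the shift along the tool's x, y, z in cm, then the turn, a rotation vector about the tool's x, y, z in rad. In form: [x, y, z, rx, ry, rz, x, y, z, rx, ry, rz, ...]. A call has 1 to 8 rows; each row shifts and turns the commanded pose from where the row before left it, along the tool's axes as they then stand; what a row does not reach is not made up. A row lasts 1/8 s, in which the tool goes at most 62.5 mm and 10.7 degrees, less where a joint would pass 70% of its speed; a pose out of reach is approached as far as the arm can. A call with a gripper value outside its range is refused whole. "hand" is the finger opening in cm, from 0 to 8.81, set as the call begins (left out, the last holds). The fingers move at their own pace and stop on an object; "grip_force" is the grip in N (left out, the last holds). Time passes only in rows, so rows that do not move let the fingers close. It gives the time, the measured TCP pose, the force and the opening at its end, in the units of the state.
- monitor.get_state(): the state, without advancing time (a new reading comes with each control period).
- snapshot(name): name is "scene" or "side" or "wrist"; returns a dict with "frame" (400x640x3 uint8, red, green, blue), "range_z" (400x640 float32, m along the optical axis (not along the pixel's ray), 0 where there is no reading), "fx", "fy", "cx", "cy" (pixels), "rvec" (rotation vector, rad) and "tvec" (3), from world to camera coordinates, as OpenCV has them; the wrist camera has in their place "hand_eye" (4x4, takes a point from camera to tool coordinates, whose origin is the TCP and whose axes are the flange's). Camera axes: x right, y down, z forward; pixel columns grow to the right and rows downward; lengths in m; the calibration is good to about 2 mm. A picture is of the moment at which its call begins: read the wrist's pose just before it.
- workorder.finish_job(): hands the job in, once; it reports no verdict.
Trained networks look in a picture, given as the dict that the camera call returned (one of the last four; its "shot" number tells which), for a name from the list of things; names that differ only in an ending like _2 or _b are one class to them, and where a whole thing is asked for, a point or a joint stands for the part that bears it (a point fixed in the world has none). Each returns a list of dicts, best first, with "p" (0 to 1); they miss things now and then, are a little off and sometimes report something else, mostly with a low value. They report only what shows in the picture. A call takes as long as a camera call. They do not tell look-alikes from the thing itself.
- finder.masks_of(picture, thing): "pixels" (400x640 bool, what is visible of it) and "extent" ([left, top, right, bottom] in pixels, round what is visible of it).
The state is a dict: "clock": time; "q": joint angles; "qd": joint speeds; "joint_torque": joint torques, N m; "tool_pos": TCP position; "eef_rot": TCP orientation; "contact_force": force on the tool from outside, world axes, zero at the start; "moment": the same for the moment, N m; "opening": opening from 0.0 (shut) to 1.0 (fully open).
Only numpy, scipy, OpenCV 4.12 (cv2) and the standard library are available. Lean on these libraries where they do the work, as an engineer would, in place of code of your own. Each camera call takes 0.05 s, during which the arm holds its last target. There are 200 camera calls.

## Working session

There is one attempt and no reset: what is moved stays moved. The work goes in short steps, Python scripts to look and compute and a tool call to move; the robot and the scene stay as the last step left them, time stands still between calls to the robot, and variables do not carry over. Pictures are saved under pics/ and viewed, about 8 in all and at most 12, crops included, and the job is handed in when it is done.

Besides the shell and the picture viewer there is one more tool, called after "Call:" as name(argument=value, ...) on one line, values as JSON. carry_out: Moves the arm, as the interface text tells. Its arguments: {"type":"object","properties":{"motion":{"type":"array"},"hand":{"type":"number"},"grip_force":{"type":"number"}},"required":["motion"]}

```bash
ls; mkdir -p pics; cat > h.py <<'E'
import numpy as np, cv2
from scipy.spatial.transform import Rotation as R
from plant import monitor, snapshot, workorder, finder
def world(p, st=None):
    z=p["range_z"].astype(float); v,u=np.mgrid[0:400,0:640]
    c=np.stack([(u-p["cx"])/p["fx"]*z,(v-p["cy"])/p["fy"]*z,z],-1)
    if "hand_eye" in p:
        H=np.array(p["hand_eye"]); t=c@H[:3,:3].T+H[:3,3]
        w=t@R.from_quat(st["eef_rot"]).as_matrix().T+np.array(st["tool_pos"])
    else:
        Rm=R.from_rotvec(np.ravel(p["rvec"])).as_matrix(); w=(c-np.ravel(p["tvec"]))@Rm
    w[z<=0]=np.nan
    return w
def save(n,im): cv2.imwrite("pics/"+n+".png",im[:,:,::-1])
E
python3 - <<'E'
from h import *
print(monitor.get_state())
for n in ["scene","side"]:
    p=snapshot(n); save(n+"0",p["frame"]); W=world(p); np.savez(n+"0.npz",W=W,f=p["frame"])
    for t in ["rack","red_post","cover","condenser","feeler_gauge","puller","socket","wrench","flag1"]:
        for m in finder.masks_of(p,t)[:7]:
            k=m["pixels"]; print(n,t,round(m["p"],2),[int(a) for a in m["extent"]],np.nanmedian(W[k],0).round(3),np.nanmax(W[k][:,2]).round(3),np.median(p["frame"][k],0))
E
```

```text
pics
{'clock': 0.0, 'q': array([-1.29421216,  0.68996264, -0.19453593,  1.56631859,  0.15726271,
        0.90246862, -0.21510199]), 'qd': array([-1.25106792e-03, -9.09294444e-05, -1.52625818e-03,  4.57089076e-04,
        7.31279568e-04,  7.67506031e-04, -2.41209371e-04]), 'joint_torque': array([ 4.66441616e-04, -5.27558899e+01, -1.26654122e+00, -1.53426468e+01,
       -5.26216824e-02,  6.76886397e-03,  1.68969154e-04]), 'tool_pos': array([0.15015392, 0.60618171, 0.30193056]), 'eef_rot': array([ 1.21057841e-01,  9.92645061e-01, -8.82216115e-04, -6.59248597e-05]), 'contact_force': array([ 0.68813079, -0.2148555 ,  0.29238859]), 'moment': array([-0.01243927, -0.0117569 , -0.00217254]), 'opening': 0.9979781682314647}
scene red_post 0.56 [270, 186, 273, 195] [ 0.619 -0.207  0.034] 0.039 [174.  22.  15.]
scene cover 0.78 [345, 181, 356, 191] [ 0.449 -0.065  0.018] 0.025 [ 32. 124.  50.]
scene cover 0.63 [317, 177, 331, 191] [ 0.501 -0.12   0.017] 0.024 [ 35. 122.  52.]
scene cover 0.53 [338, 200, 355, 215] [ 0.527 -0.015  0.018] 0.024 [73. 36. 23.]
scene condenser 0.62 [456, 248, 473, 258]
[... 765 characters left out ...]
 [ 0.608 -0.216  0.024] 0.04 [90.  37.  31.5]
side cover 0.7 [286, 204, 304, 222] [ 0.515 -0.029  0.019] 0.023 [56.5 37.  28. ]
side cover 0.66 [306, 232, 321, 248] [ 0.489 -0.132  0.018] 0.024 [49. 97. 52.]
side cover 0.63 [275, 230, 292, 245] [ 0.438 -0.081  0.018] 0.024 [48. 87. 48.]
side condenser 0.67 [286, 207, 304, 218] [ 0.513 -0.029  0.019] 0.023 [55. 36. 27.]
side feeler_gauge 0.67 [344, 282, 373, 315] [ 0.466 -0.323  0.012] 0.017 [89. 88. 78.]
side puller 0.64 [237, 119, 265, 142] [0.625 0.373 0.017] 0.04 [71. 51. 39.]
side socket 0.46 [418, 267, 432, 284] [ 0.626 -0.377  0.029] 0.041 [74. 71. 64.]
side wrench 0.73 [371, 322, 395, 397] [ 0.404 -0.456  0.007] 0.012 [127. 127. 115.]
```

```bash
python3 - <<'E'
from h import *
a=cv2.imread("pics/scene0.png")[90:300,190:490]; b=cv2.imread("pics/side0.png")[100:340,220:440]
cv2.imwrite("pics/c1.png",np.vstack([cv2.resize(a,(800,560))]))
cv2.imwrite("pics/c2.png",cv2.resize(b,(550,600)))
for n in ["scene0","side0"]:
    d=np.load(n+".npz"); W=d["W"]; f=d["f"].astype(int)
    hsv=cv2.cvtColor(d["f"],cv2.COLOR_RGB2HSV)
    y=(hsv[...,0]>18)&(hsv[...,0]<32)&(hsv[...,1]>170)&(hsv[...,2]>80)&(W[...,2]>.036)
    k,l,s,c=cv2.connectedComponentsWithStats(y.astype('uint8'))
    for i in range(1,k):
        if s[i,4]>8: print(n,"yel",s[i],np.nanmean(W[l==i],0).round(4),np.nanmin(W[l==i],0).round(3),np.nanmax(W[l==i],0).round(3))
    r=((hsv[...,0]<6)|(hsv[...,0]>174))&(hsv[...,1]>170)&(W[...,0]>.3)&(W[...,2]>.01)
    k,l,s,c=cv2.connectedComponentsWithStats(r.astype('uint8'))
    for i in range(1,k):
        if s[i,4]>8: print(n,"red",s[i],np.nanmean(W[l==i],0).round(4))
E
```

```text
scene0 yel [270 195   5   8  33] [ 0.6487 -0.1662  0.048 ] [ 0.64  -0.168  0.037] [ 0.657 -0.164  0.058]
scene0 yel [283 206   6   9  36] [ 0.6531 -0.1123  0.0477] [ 0.645 -0.116  0.036] [ 0.663 -0.108  0.058]
scene0 yel [298 218   6   9  30] [ 0.6583 -0.0563  0.0486] [ 0.648 -0.059  0.036] [ 0.666 -0.053  0.06 ]
scene0 yel [313 230   6   9  36] [ 0.6626 -0.0032  0.0484] [ 0.654 -0.006  0.036] [ 0.67  -0.     0.059]
scene0 yel [330 244   5   8  28] [0.6674 0.0541 0.0496] [0.659 0.051 0.039] [0.675 0.056 0.06 ]
scene0 yel [ 561  248   79  118 1580] [0.4623 0.5812 0.1132] [0.241 0.57  0.038] [0.621 0.596 0.12 ]
scene0 yel [346 258   6   8  24] [0.6728 0.1094 0.0505] [0.665 0.108 0.04 ] [0.681 0.111 0.059]
scene0 red [268 186   8   8  44] [ 0.6173 -0.2059  0.0334]
scene0 red [ 495  221  145  179 4427] [0.6215 0.558  0.0993]
scene0 red [617 301   7  11  11] [0.442  0.6101 0.1127]
scene0 red [621 340  19  39 368] [0.5204 0.6769 0.0768]
scene0 red [592 343   8  13  13] [0.5623 0.6102 0.1117]
side0 yel [111  79 104  37 700] [0.4438 0.585  0.1071] [0.279 0.561 0.061] [0.657 0.684 0.12 ]
side0 red [   76     0   164   142 10888] [0.4717 0.6689 0.1962]
side0 red [224 106   6   8  15] [0.6069 0.4796 0.0559]
side0 red [216 116   4   5   9] [0.5711 0.4801 0.0331]
side0 red [179 132   8   6  17] [0.4414 0.4804 0.0217]
side0 red [142 136   5   6   9] [0.3264 0.4788 0.0547]
side0 red [160 137   5   9  16] [0.3758 0.4797 0.0243]
side0 red [137 141   5   6  11] [0.3081 0.4812 0.0425]
side0 red [369 229   8  14  72] [ 0.6097 -0.2133  0.03  ]
```

View pics/c1.png

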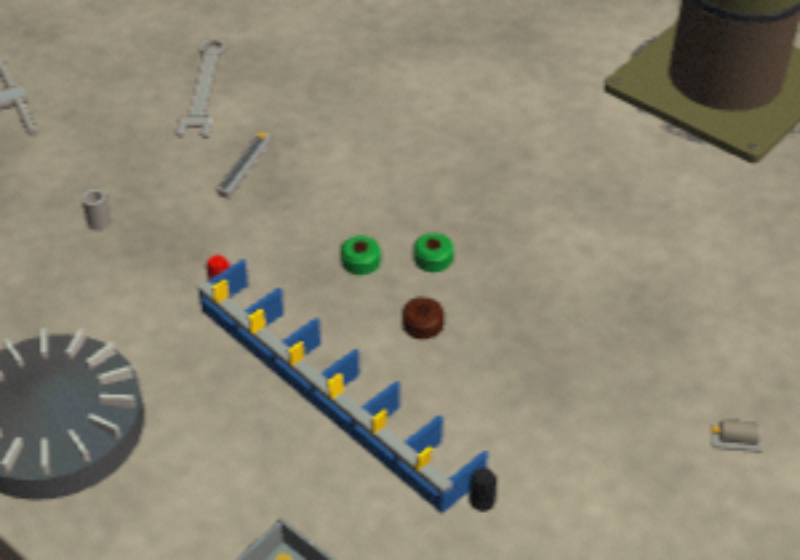

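View pics/c2.png

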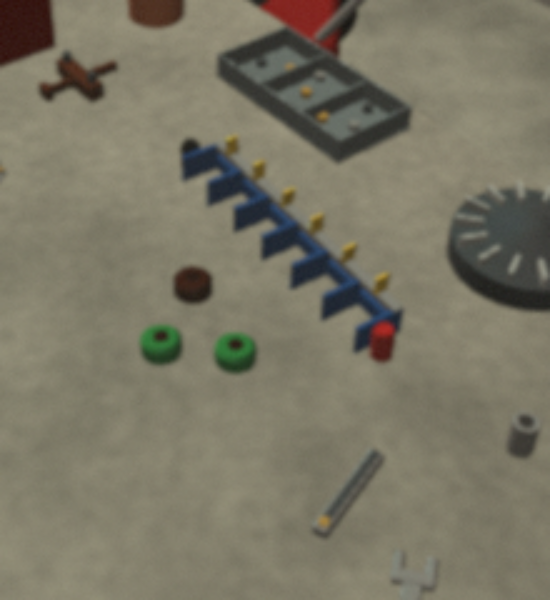

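The rack runs along world y with the red post at (0.617, -0.206), scene crop (218,265). That is the rack's right end, so gaps 1–3 carry flags 6, 5 and 4. There are three disc candidates:
- Green, at crop (360,254): a look-alike.
- Green, at crop (433,251): a look-alike.
- Brown, at crop (423,317) and also (192,285) in the side crop: the only brown one, so this is the cover.

Next I'm moving above the rack for a closer look.

Call:
carry_out(motion=[0, 0, 0, 0, 0, -0.155, -4.5, -2.6, 0, 0, 0, 0, -4.5, -2.6, 0, 0, 0, 0, -4.5, -2.6, 0, 0, 0, 0, -4.5, -2.6, 0, 0, 0, 0, -4.5, -2.6, 0, 0, 0, 0, -4.5, -2.6, 0, 0, 0, 0, -4.5, -2.6, 0, 0, 0, 0], hand=0)

```text
clock: 2.0
tool_pos: [0.4495, 0.3967, 0.3029]
eef_rot: [0.044, 0.999, 0.0, 0.0]
contact_force: [-0.2, 0.3, 0.5]
opening: 0.12
```

Call:
carry_out(motion=[-1.8, -5.9, 0, 0, 0, 0, -1.8, -5.9, 0, 0, 0, 0, -1.8, -5.9, 0, 0, 0, 0, -1.8, -5.9, 0, 0, 0, 0, -1.8, -5.9, 0, 0, 0, 0, -1.8, -5.9, 0, 0, 0, 0, -1.8, -5.9, 0, 0, 0, 0, -1.8, -5.9, 0, 0, 0, 0])

```text
clock: 3.0
tool_pos: [0.5505, -0.087, 0.3029]
eef_rot: [0.044, 0.999, 0.0, 0.0]
contact_force: [0.9, 0.2, 1.0]
opening: 0.003
```

Call:
carry_out(motion=[0, 0, 0, 0, 0, 0, 0, 0, 0, 0, 0, 0, 0, 0, 0, 0, 0, 0])

```text
clock: 3.38
tool_pos: [0.5501, -0.0829, 0.3029]
eef_rot: [0.042, 0.999, 0.001, 0.0]
contact_force: [0.7, -0.1, 1.1]
opening: 0.003
```

```bash
cat > look.py <<'E'
from h import *
import sys
st=monitor.get_state(); p=snapshot("wrist"); W=world(p,st); save(sys.argv[1],p["frame"])
print(st["tool_pos"].round(4),st["eef_rot"].round(4))
hsv=cv2.cvtColor(p["frame"],cv2.COLOR_RGB2HSV); H,S,V=[hsv[...,i] for i in range(3)]
def comps(m,n,mn=60):
    k,l,s,c=cv2.connectedComponentsWithStats(m.astype('uint8'))
    for i in range(1,k):
        if s[i,4]>mn:
            q=W[l==i]; lo,hi=np.nanpercentile(q,[3,97],axis=0); print(n,s[i],"mean",np.nanmean(q,0).round(4),"lo",lo.round(4),"hi",hi.round(4))
comps((H>18)&(H<32)&(S>150)&(V>80)&(W[...,2]>.03)&(W[...,2]<.07),"yel")
comps(((H<4)|(H>174))&(S>170)&(W[...,2]>.033)&(W[...,2]<.04),"red")
comps((H>95)&(H<130)&(S>120)&(W[...,2]>.031)&(W[...,2]<.037),"bluetop")
comps((H<18)&(S>110)&(W[...,2]>.015)&(W[...,2]<.024),"browntop",200)
for m in finder.masks_of(p,"cover"):
    k=m["pixels"]&(W[...,2]>.014)&(W[...,2]<.026)
    if k.sum()<50: continue
    q=W[k]; 
    (c,r)=cv2.minEnclosingCircle(q[:,:2].astype('float32')*1000)
    print("cover",round(m["p"],2),m["extent"],np.nanmedian(q,0).round(4),"circ",np.round(c,1),round(r,1),np.median(p["frame"][k],0))
E
python3 look.py w1
```

```text
[ 0.5501 -0.0829  0.3029] [4.220e-02 9.991e-01 6.000e-04 0.000e+00]
yel [479 255  13  19  78] mean [0.6701 0.1075 0.0548] lo [0.664  0.1057 0.0403] hi [0.6785 0.11   0.0586]
red [206 227  17  15 201] mean [ 0.6135 -0.2081  0.0359] lo [ 0.6057 -0.2169  0.0335] hi [ 0.6214 -0.2002  0.0374]
bluetop [272 217   5  25 114] mean [ 0.6138 -0.1363  0.0339] lo [ 0.5996 -0.1396  0.0319] hi [ 0.6275 -0.1331  0.0354]
bluetop [225 218   7  24 125] mean [ 0.6096 -0.191   0.0339] lo [ 0.5958 -0.1947  0.032 ] hi [ 0.6237 -0.188   0.0354]
bluetop [363 218   5  24 102] mean [ 0.6238 -0.0282  0.034 ] lo [ 0.6099 -0.031   0.0314] hi [ 0.6371 -0.0257  0.0355]
bluetop [408 218   7  24 110] mean [0.6279 0.0265 0.0337] lo [0.6146 0.0237 0.0316] hi [0.6419 0.0297 0.0351]
bluetop [452 218  10  36 190] mean [0.6413 0.0806 0.0338] lo [0.6201 0.0773 0.0316] hi [0.6616 0.084  0.0354]
bluetop [498 219  11  35 210] mean [0.6445 0.1359 0.0337] lo [0.6248 0.132  0.0314] hi [0.666  0.1411 0.0352]
browntop [348 123  35  35 942] mean [ 0.5194 -0.0217  0.0196] lo [ 0.5028 -0.0387  0.0166] hi [ 0.5364 -0.0047  0.0215]
cover 0.81 [349.0, 123.8, 385.2, 159.5] [ 0.5195 -0.0215  0.0198] circ [520.5 -21. ] 20.9 [49. 17.  7.]
cover 0.77 [256.6, 107.7, 293.5, 147.3] [ 0.4949 -0.1246  0.0198] circ [ 495.1 -125.3] 20.7 [ 29. 117.  41.]
cover 0.66 [299.1, 54.1, 334.7, 94.6] [ 0.4438 -0.0715  0.0197] circ [443.7 -71.5] 20.9 [ 31. 120.  43.]
```

View pics/w1.png

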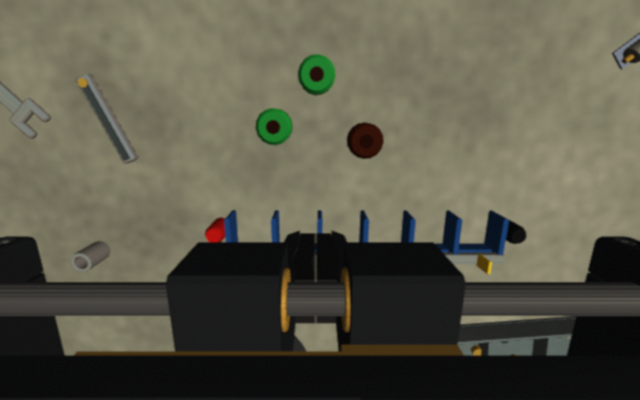

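The brown disc at (365,140) in the wrist view is the cover, at world (0.520, -0.021). Both green discs, at (274,126) and (317,74), are look-alikes. The divider fit puts the rack origin at about (0.6085, -0.026) with yaw -0.085. Next I'm going to the start of the sweep at the red-post end.

Call:
carry_out(motion=[-3.5, -3.6, 0, 0, 0, 0, -3.5, -3.6, 0, 0, 0, 0, -3.5, -3.6, 0, 0, 0, 0, 0, 0, 4.0, 0, 0, 0, 0, 0, 4.0, 0, 0, 0, 0, 0, 4.0, 0, 0, 0, 0, 0, 4.0, 0, 0, 0, 0, 0, 0, 0, 0, 0])

```text
clock: 4.47
tool_pos: [0.6433, -0.2001, 0.1397]
eef_rot: [0.043, 0.999, 0.001, -0.003]
contact_force: [-0.3, 0.0, 0.3]
opening: 0.005
```

Call:
carry_out(motion=[0, 0, 1.5, 0, 0, 0, 0, 0, 1.5, 0, 0, 0, 0, 0, 0, 0, 0, 0, 0, 0, 0, 0, 0, 0])

```text
clock: 4.97
tool_pos: [0.6456, -0.2019, 0.1132]
eef_rot: [0.044, 0.999, -0.0, 0.0]
contact_force: [-0.2, 0.8, -0.6]
opening: 0.009
```

```bash
python3 - <<'E'
from h import *
print(monitor.get_state()["tool_pos"],monitor.get_state()["eef_rot"])
for n in ["scene","side"]:
    p=snapshot(n); save(n+"1",p["frame"])
a=cv2.imread("pics/scene1.png")[150:290,230:380]; b=cv2.imread("pics/side1.png")[130:270,270:420]
cv2.imwrite("pics/c3.png",np.hstack([cv2.resize(a,(400,373),interpolation=2),cv2.resize(b,(400,373),interpolation=2)]))
E
```

```text
[ 0.64563572 -0.20190455  0.11322788] [ 4.39257342e-02  9.99034683e-01 -4.31254319e-05  4.79001042e-04]
```

View pics/c3.png

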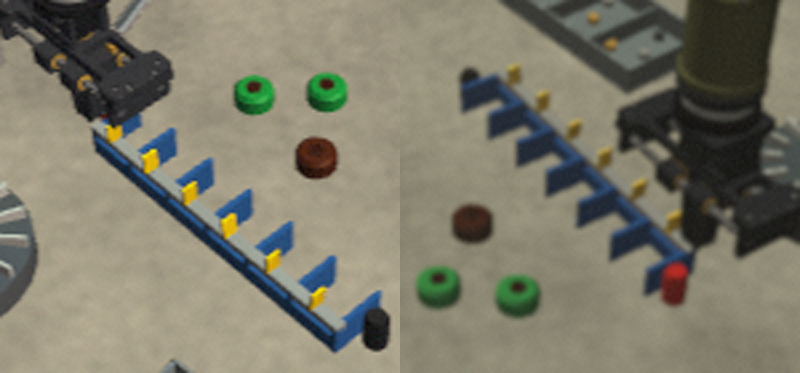

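The fingertips stand over the rail end beside the red-post flag, at crop (112,130), and all six flags are upright. I'm lowering to 6 mm above the rail and sweeping.

Call:
carry_out(motion=[0, 0, 0.7, 0, 0, 0, 0, 0, 0, 0, 0, 0, 0, 1.5, 0, 0, 0, 0, 0, 1.5, 0, 0, 0, 0, 0, 1.5, 0, 0, 0, 0, 0, 1.5, 0, 0, 0, 0, 0, 1.5, 0, 0, 0, 0, 0, 1.0, 0, 0, 0, 0])

```text
clock: 6.08
tool_pos: [0.6529, -0.1159, 0.1057]
eef_rot: [0.043, 0.999, 0.0, 0.0]
contact_force: [0.7, -0.5, -0.2]
opening: 0.003
```

Call:
carry_out(motion=[0, 1.0, 0, 0, 0, 0, 0, 1.5, 0, 0, 0, 0, 0, 1.5, 0, 0, 0, 0, 0, 1.5, 0, 0, 0, 0, 0, 1.0, 0, 0, 0, 0, 0, 0, 0, 0, 0, 0, 0, 0, 0, 0, 0, 0])

```text
clock: 6.95
tool_pos: [0.6584, -0.0531, 0.1057]
eef_rot: [0.044, 0.999, -0.0, -0.0]
contact_force: [0.7, -0.2, -0.7]
opening: 0.007
```

```bash
python3 - <<'E'
from h import *
p=snapshot("scene"); save("scene2",p["frame"])
a=cv2.imread("pics/scene2.png")[170:290,250:380]; cv2.imwrite("pics/c4.png",cv2.resize(a,(650,600),interpolation=2))
E
```

```text
(no output)
```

View pics/c4.png

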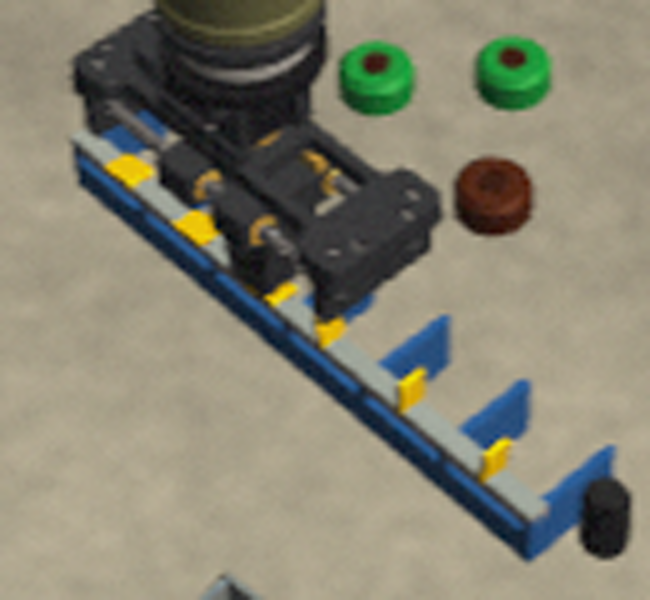

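Flags 1 and 2 from the red post lie flat, at crop (130,170) and (195,230). The third looks tipped at the fingertip, (283,293), and the rest are standing. I'm lifting off to verify.

Call:
carry_out(motion=[0, 0, -5, 0, 0, 0, 0, 0, -5, 0, 0, 0, 4, 0, -5, 0, 0, 0, 5, 0, 0, 0, 0, 0, 5, 0, 0, 0, 0, 0, 0, 0, 0, 0, 0, 0, 0, 0, 0, 0, 0, 0], hand=0.8)

```text
clock: 7.88
tool_pos: [0.521, -0.0407, 0.2549]
eef_rot: [0.044, 0.999, 0.0, 0.001]
contact_force: [0.2, -0.2, -0.4]
opening: 0.087
```

```bash
cat > flags.py <<'E'
from h import *
print(monitor.get_state()["tool_pos"],monitor.get_state()["opening"])
p=snapshot("scene"); W=world(p); hsv=cv2.cvtColor(p["frame"],cv2.COLOR_RGB2HSV); H,S,V=[hsv[...,i] for i in range(3)]
y=(H>18)&(H<32)&(S>150)&(V>80)&(W[...,2]>.03)&(W[...,2]<.07)&(W[...,1]<.2)
k,l,s,c=cv2.connectedComponentsWithStats(y.astype('uint8'))
for i in range(1,k):
    if s[i,4]>8: print(s[i],np.nanmean(W[l==i],0).round(4),np.nanmax(W[l==i][:,2]).round(3))
save("scene_l",p["frame"])
E
python3 flags.py
```

```text
[ 0.52100258 -0.04072318  0.25492342] 0.08739136802323351
[271 201   9   7  40] [ 0.6504 -0.1546  0.0386] 0.043
[285 212   9   7  40] [ 0.6545 -0.1005  0.0379] 0.045
[299 224  10   7  45] [ 0.6592 -0.0457  0.0384] 0.044
[313 230   6  10  39] [ 0.6625 -0.0031  0.0474] 0.059
[330 244   5   8  28] [0.6675 0.0541 0.0495] 0.06
[346 258   6   9  26] [0.673  0.1093 0.0487] 0.06
```

All three flags are down (tops ≤45 mm) and the other three upright (about 60 mm). Next I'm going behind the cover, turned along the first push direction with the fingers open 8 mm as a notch.

Call:
carry_out(motion=[2.1, 1.8, 0, 0, 0, 0, 2.0, 1.7, 0, 0, 0, 0, 0, 0, 0, 0, 0, 0.132, 0, 0, 4, 0, 0, 0.132, 0, 0, 4, 0, 0, 0.132, 0, 0, 4, 0, 0, 0, 0, 0, 0, 0, 0, 0])

```text
clock: 8.8
tool_pos: [0.4822, -0.0016, 0.1321]
eef_rot: [0.239, 0.971, -0.001, -0.002]
contact_force: [-0.5, 0.4, 0.2]
opening: 0.088
```

Call:
carry_out(motion=[0, 0, 2.5, 0, 0, 0, 0, 0, 2.5, 0, 0, 0, 0, 0, 1.0, 0, 0, 0, 0, 0, 0.4, 0, 0, 0, 0, 0, 0, 0, 0, 0, 0, 0, 0, 0, 0, 0])

```text
clock: 9.55
tool_pos: [0.4826, -0.0017, 0.0712]
eef_rot: [0.24, 0.971, 0.0, 0.001]
contact_force: [-0.3, 0.1, 0.4]
opening: 0.092
```

```bash
python3 look.py w2 | grep -v bluetop; python3 - <<'E'
from h import *
p=snapshot("side"); save("side3",p["frame"])
a=cv2.imread("pics/side3.png")[130:270,240:400]; b=cv2.imread("pics/w2.png")
cv2.imwrite("pics/c5.png",np.hstack([cv2.resize(a,(400,350),interpolation=2),cv2.resize(b,(400,350))]))
E
```

```text
[ 0.4826 -0.0017  0.0712] [2.396e-01 9.709e-01 3.000e-04 6.000e-04]
browntop [124 243  32  29 727] mean [ 0.4434 -0.0713  0.0207] lo [ 0.4372 -0.0777  0.0195] hi [ 0.4497 -0.0649  0.0219]
browntop [ 282  316   68   35 1922] mean [ 0.5189 -0.0195  0.0203] lo [ 0.5085 -0.0346  0.0192] hi [ 0.531  -0.0063  0.0214]
cover 0.87 [285.6, 314.4, 350.5, 355.5] [ 0.5187 -0.0188  0.0203] circ [522.5 -21.3] 18.2 [45. 14.  5.]
cover 0.86 [101.1, 204.5, 200.3, 279.7] [ 0.4384 -0.0686  0.0199] circ [442.8 -71.1] 21.2 [ 26. 116.  38.]
cover 0.57 [88.7, 323.4, 158.1, 357.7] [ 0.4789 -0.1146  0.0164] circ [ 482.6 -118. ] 14.8 [ 24.  106.5  36. ]
```

View pics/c5.png

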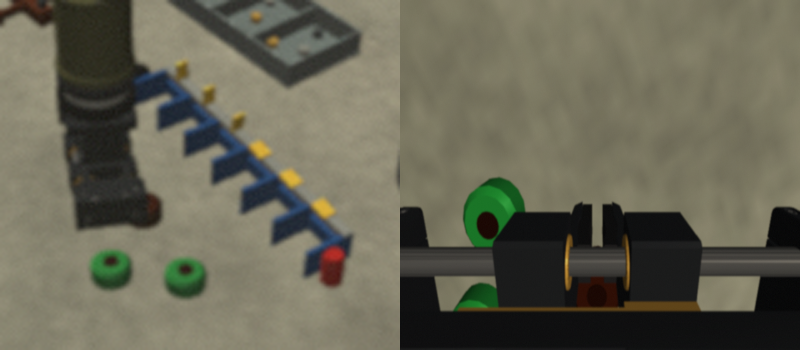

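The cover, at (597,292) in the wrist half, sits centred ahead of the finger notch with a 12 mm gap. I'm making the first diagonal push slowly.

Call:
carry_out(motion=[-0.8, 0, 0, 0, 0, 0, -0.5, 0, 0, 0, 0, 0, -0.8, 0, 0, 0, 0, 0, -0.8, 0, 0, 0, 0, 0, -0.8, 0, 0, 0, 0, 0, -0.8, 0, 0, 0, 0, 0, -0.8, 0, 0, 0, 0, 0, 0, 0, 0, 0, 0, 0])

```text
clock: 10.7
tool_pos: [0.53, -0.0269, 0.0705]
eef_rot: [0.24, 0.971, 0.0, 0.001]
contact_force: [-0.1, 0.5, -0.4]
opening: 0.089
```

```bash
cat > cov.py <<'E'
from h import *
o=np.array([.6085,-.026]);a=-.085;M=np.array([[np.cos(a),np.sin(a)],[-np.sin(a),np.cos(a)]])
st=monitor.get_state(); t=st["tool_pos"]; print("tcp rack mm",(M@(t[:2]-o)*1000).round(1),t[2].round(4),"F",st["contact_force"].round(1))
for n in ["scene","side"]:
    p=snapshot(n); W=world(p); f=p["frame"].astype(int); save(n+"_l",p["frame"])
    hsv=cv2.cvtColor(p["frame"],cv2.COLOR_RGB2HSV)
    m=((hsv[...,0]<18)|(hsv[...,0]>174))&(hsv[...,1]>100)&(f[...,0]<140)&(W[...,2]>.0175)&(W[...,2]<.023)&(abs(W[...,0]-.58)<.09)&(abs(W[...,1]+.04)<.07)
    k,l,s,c=cv2.connectedComponentsWithStats(m.astype('uint8'))
    if k<2: print(n,"none"); continue
    i=1+s[1:,4].argmax(); q=W[l==i][:,:2]
    r=((q-o)@M.T*1000); c,rad=cv2.minEnclosingCircle(r.astype('float32'))
    print(n,s[i],"rack mean",r.mean(0).round(1),"circ",np.round(c,1),round(rad,1),"lo",r.min(0).round(1),"hi",r.max(0).round(1))
E
python3 cov.py
```

```text
tcp rack mm [-78.2  -7.6] 0.0705 F [-0.1  0.5 -0.4]
scene [326 206  14  11  95] rack mean [-49.3 -17.1] circ [-47.7 -15.2] 20.2 lo [-67.7 -33.4] hi [-27.7   2.3]
side none
```

Call:
carry_out(motion=[-0.6, 0, 0, 0, 0, 0, -0.6, 0, 0, 0, 0, 0, -0.6, 0, 0, 0, 0, 0, -0.4, 0, 0, 0, 0, 0, 0, 0, 0, 0, 0, 0, 1.5, 0, 0, 0, 0, 0, 1.5, 0, 0, 0, 0, 0, 0, 0, 0, 0, 0, 0])

```text
clock: 11.8
tool_pos: [0.521, -0.0219, 0.0705]
eef_rot: [0.239, 0.971, -0.0, -0.001]
contact_force: [-0.8, 0.7, -0.1]
opening: 0.088
```

```bash
python3 cov.py; python3 look.py w3 | grep -v yel
```

```text
tcp rack mm [-87.5  -3.4] 0.0705 F [-0.8  0.7 -0.1]
scene [319 208  14  12  96] rack mean [-28.7 -24. ] circ [-28.4 -23. ] 19.4 lo [-47.5 -42.3] hi [-13.7  -4.4]
side [317 205  10  10  66] rack mean [-30.1 -33.8] circ [-32.7 -33.1] 18.1 lo [-47.5 -47.9] hi [-15.3 -18.3]
[ 0.5226 -0.0228  0.0706] [2.395e-01 9.709e-01 1.000e-04 4.000e-04]
browntop [106 143  36  35 968] mean [ 0.4435 -0.0714  0.0206] lo [ 0.4372 -0.0779  0.0195] hi [ 0.4499 -0.065   0.0217]
browntop [ 282  327   68   24 1229] mean [ 0.5624 -0.0426  0.0184] lo [ 0.5559 -0.0572  0.0153] hi [ 0.5729 -0.0306  0.0207]
cover 0.9 [67.2, 251.6, 156.1, 337.0] [ 0.4973 -0.1216  0.0195] circ [ 495.6 -124.2] 21.2 [ 25. 115.  38.]
cover 0.7 [83.2, 108.8, 190.7, 204.1] [ 0.4436 -0.0684  0.0198] circ [443.5 -71.1] 21.5 [ 28. 118.  40.]
cover 0.55 [285.5, 312.4, 350.2, 351.4] [ 0.5613 -0.0418  0.0183] circ [566.5 -44. ] 16.9 [46. 15.  6.]
```

Call:
carry_out(motion=[0, 0, 0, 0, 0, -0.132, 0, 0, 0, 0, 0, -0.132, 0, 0, 0, 0, 0, -0.132, 0, -1.2, 0, 0, 0, 0, 0, -1.15, 0, 0, 0, 0, 0, 0, 0, 0, 0, 0, 0, 0, 0, 0, 0, 0])

```text
clock: 12.88
tool_pos: [0.52, -0.0461, 0.0705]
eef_rot: [0.044, 0.999, 0.0, 0.0]
contact_force: [-0.1, -0.5, -0.5]
opening: 0.09
```

```bash
python3 cov.py; python3 look.py w4 | grep -v yel; python3 - <<'E'
import cv2
cv2.imwrite("pics/c6.png",cv2.resize(cv2.imread("pics/w4.png")[200:,160:480],(640,400)))
E
```

```text
tcp rack mm [-86.5 -27.5] 0.0705 F [-0.1 -0.5 -0.5]
scene [319 208  14  12 103] rack mean [-30.1 -24. ] circ [-30.3 -23.3] 19.1 lo [-46.9 -41.9] hi [-12.3  -5.2]
side none
[ 0.52   -0.0456  0.0705] [4.38e-02 9.99e-01 3.00e-04 1.00e-04]
browntop [ 213   73   37   39 1131] mean [ 0.4434 -0.0716  0.0206] lo [ 0.437  -0.078   0.0194] hi [ 0.4498 -0.0654  0.0218]
browntop [114 210  33  31 797] mean [ 0.4951 -0.1253  0.0207] lo [ 0.4889 -0.1317  0.0195] hi [ 0.5015 -0.119   0.0217]
browntop [ 282  320   68   31 1656] mean [ 0.5623 -0.0483  0.0189] lo [ 0.5558 -0.0634  0.0157] hi [ 0.5691 -0.0335  0.021 ]
cover 0.7 [91.7, 172.1, 196.1, 267.3] [ 0.4932 -0.1224  0.0199] circ [ 495.4 -125.2] 21.5 [ 27. 121.  40.]
cover 0.69 [186.6, 39.1, 289.6, 141.8] [ 0.4431 -0.0703  0.0199] circ [443.5 -71.4] 21.0 [ 31. 125.  43.]
cover 0.62 [283.4, 316.0, 348.6, 352.6] [ 0.5619 -0.0481  0.0193] circ [567.1 -48.4] 16.8 [48. 15.  6.]
```

View pics/c6.png

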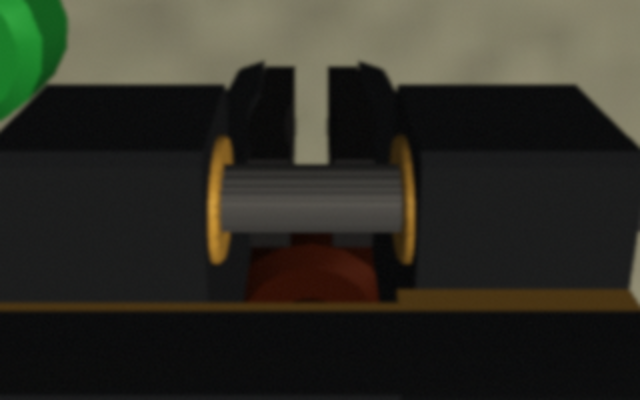

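The cover is centred in the notch, at crop (312,275), and the tool is square to the gap. Now the straight push.

Call:
carry_out(motion=[-1.5, 0, 0, 0, 0, 0, -0.8, 0, 0, 0, 0, 0, -0.6, 0, 0, 0, 0, 0, -0.6, 0, 0, 0, 0, 0, -0.6, 0, 0, 0, 0, 0, -0.6, 0, 0, 0, 0, 0, -0.6, 0, 0, 0, 0, 0, 0, 0, 0, 0, 0, 0])

```text
clock: 14.08
tool_pos: [0.5734, -0.0508, 0.0705]
eef_rot: [0.044, 0.999, 0.0, 0.001]
contact_force: [-0.8, -0.6, 0.7]
opening: 0.091
```

```bash
python3 cov.py
```

```text
tcp rack mm [-32.8 -27.7] 0.0705 F [-0.8 -0.6  0.7]
scene [311 214  14  11  89] rack mean [ -0.9 -26.1] circ [ -1.  -25.3] 18.2 lo [-18.4 -42. ] hi [ 17.  -10.2]
side none
```

Call:
carry_out(motion=[-0.6, 0, 0, 0, 0, 0, -0.6, 0, 0, 0, 0, 0, -0.6, 0, 0, 0, 0, 0, -0.4, 0, 0, 0, 0, 0, -0.3, 0, 0, 0, 0, 0, 0, 0, 0, 0, 0, 0])

```text
clock: 14.92
tool_pos: [0.5979, -0.0529, 0.0705]
eef_rot: [0.044, 0.999, 0.0, 0.0]
contact_force: [-0.3, 0.3, 0.0]
opening: 0.088
```

```bash
python3 cov.py
```

```text
tcp rack mm [ -8.3 -27.7] 0.0705 F [-0.3  0.3  0. ]
scene [304 218  13  10  61] rack mean [ 19.9 -26.7] circ [ 20.2 -27.7] 15.8 lo [  5.4 -40.9] hi [ 33.8 -13.5]
side none
```

Expected cover x is about 21–22 mm with no contact yet. I'm creeping in 1 mm rows to feel the stop.

Call:
carry_out(motion=[-0.1, 0, 0, 0, 0, 0, -0.1, 0, 0, 0, 0, 0, -0.1, 0, 0, 0, 0, 0, 0, 0, 0, 0, 0, 0])

```text
clock: 15.52
tool_pos: [0.6007, -0.0532, 0.0705]
eef_rot: [0.044, 0.999, 0.0, 0.0]
contact_force: [-0.6, 0.1, -0.4]
opening: 0.093
```

Call:
carry_out(motion=[-0.1, 0, 0, 0, 0, 0, 0, 0, 0, 0, 0, 0])

```text
clock: 15.78
tool_pos: [0.6015, -0.0532, 0.0705]
eef_rot: [0.044, 0.999, 0.0, -0.0]
contact_force: [-0.3, -0.4, 0.8]
opening: 0.09
```

Call:
carry_out(motion=[-0.1, 0, 0, 0, 0, 0, 0, 0, 0, 0, 0, 0])

```text
clock: 16.02
tool_pos: [0.6017, -0.0533, 0.0704]
eef_rot: [0.044, 0.999, -0.0, -0.001]
contact_force: [-2.8, 0.5, 2.5]
opening: 0.09
```

Call:
carry_out(motion=[-0.1, 0, 0, 0, 0, 0, 0, 0, 0, 0, 0, 0])

```text
clock: 16.27
tool_pos: [0.602, -0.0533, 0.0704]
eef_rot: [0.044, 0.999, -0.0, -0.002]
contact_force: [-5.9, -0.1, 5.1]
opening: 0.093
```

```bash
python3 cov.py
```

```text
tcp rack mm [ -4.2 -27.8] 0.0704 F [-5.9 -0.1  5.1]
scene [303 219  15  10  63] rack mean [ 21.3 -26.8] circ [ 20.9 -27.4] 17.9 lo [  5.5 -41.2] hi [ 33.7 -13.9]
side none
```

The stop is felt: 6 N at TCP x = -4 mm, as predicted for fully home. I'm backing off straight, lifting clear and checking.

Call:
carry_out(motion=[0.4, 0, 0, 0, 0, 0, 2, 0, 0, 0, 0, 0, 4, 0, 0, 0, 0, 0, 4, 0, 0, 0, 0, 0, 0, 0, -5, 0, 0, 0, 0, 0, -5, 0, 0, 0, 0, 0, -5, 0, 0, 0, 0, 0, 0, 0, 0, 0])

```text
clock: 17.38
tool_pos: [0.5031, -0.0443, 0.224]
eef_rot: [0.044, 0.999, 0.001, 0.005]
contact_force: [0.1, -0.0, -0.3]
opening: 0.094
```

```bash
python3 cov.py; python3 flags.py; python3 look.py w5 | grep -E "brown|blue|cover"; python3 - <<'E'
import cv2,numpy as np
a=cv2.imread("pics/w5.png"); b=cv2.imread("pics/scene_l.png")[170:290,250:380]
cv2.imwrite("pics/c7.png",np.hstack([cv2.resize(a,(400,400)),cv2.resize(b,(400,400),interpolation=2)]))
E
```

```text
tcp rack mm [-103.5  -27.2] 0.224 F [ 0.1 -0.  -0.3]
scene [303 219  14  10  64] rack mean [ 21.5 -26.8] circ [ 23.2 -26.9] 16.4 lo [  8.1 -41. ] hi [ 34.7 -14.5]
side [331 197  12   8  59] rack mean [ 21.3 -25.8] circ [ 21.5 -27. ] 17.1 lo [  4.4 -36. ] hi [ 38.6 -12.8]
[ 0.50075895 -0.04455824  0.22073748] 0.0910055024843469
[271 201   9   7  39] [ 0.6506 -0.1542  0.0389] 0.043
[285 212   9   7  39] [ 0.6549 -0.0999  0.0385] 0.043
[299 224  10   7  44] [ 0.6594 -0.0456  0.0388] 0.043
[313 230   6  10  39] [ 0.6622 -0.0033  0.047 ] 0.06
[330 244   5   8  28] [0.6667 0.0538 0.0488] 0.061
[346 258   6   9  27] [0.6731 0.1092 0.0489] 0.059
bluetop [503 316  11  22 154] mean [0.6548 0.1345 0.0337] lo [0.6434 0.1316 0.0314] hi [0.6666 0.1384 0.0352]
bluetop [284 323   7  16  90] mean [ 0.6408 -0.0837  0.0342] lo [ 0.6321 -0.0867  0.033 ] hi [ 0.6491 -0.0806  0.0353]
bluetop [340 323   6  15  90] mean [ 0.6447 -0.0291  0.0342] lo [ 0.6364 -0.0319  0.033 ] hi [ 0.6528 -0.0263  0.0355]
cover 0.94 [256.1, 106.1, 300.6, 151.8] [ 0.4432 -0.0708  0.0198] circ [443.6 -71.3] 20.7 [ 28. 117.  40.]
cover 0.85 [204.7, 165.7, 257.9, 209.8] [ 0.4939 -0.1238  0.0198] circ [ 495.4 -125.1] 20.9 [ 26. 114.  38.]
cover 0.68 [305.7, 315.2, 328.1, 326.5] [ 0.6421 -0.0559  0.0201] circ [642.5 -55.9] 11.9 [44. 15.  6.]
```

View pics/c7.png

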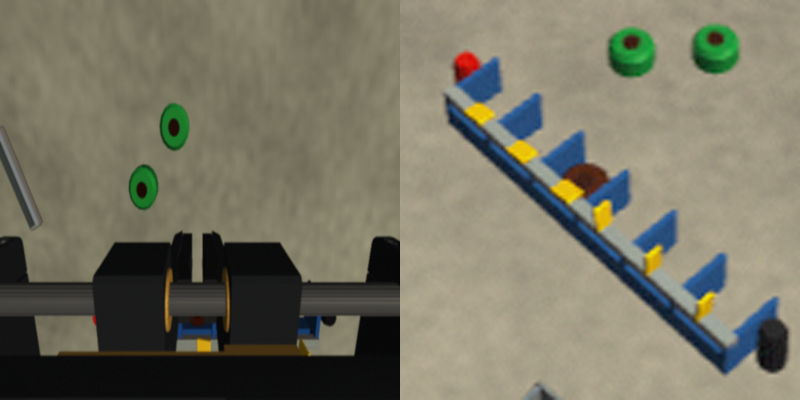

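The cover is in the third gap at (585,180). The cameras' partial views give x of about 21–23 mm against about 25 by feel, so I'll take one clearer wrist view from further back.

Call:
carry_out(motion=[3, 0, -5, 0, 0, 0, 3, 0, -5, 0, 0, 0, 0, 0, -3, 0, -0.17, 0, 0, 0, 0, 0, -0.17, 0, 0, 0, 0, 0, 0, 0, 0, 0, 0, 0, 0, 0])

```text
clock: 18.38
tool_pos: [0.4411, -0.0389, 0.35]
eef_rot: [0.043, 0.985, -0.008, 0.168]
contact_force: [-0.0, 1.0, 0.2]
opening: 0.094
```

```bash
python3 look.py w6 | grep -v yel; python3 - <<'E'
import cv2
cv2.imwrite("pics/c8.png",cv2.resize(cv2.imread("pics/w6.png")[100:300,160:480],(800,500)))
E
```

```text
[ 0.4411 -0.0389  0.35  ] [ 0.0431  0.9849 -0.0075  0.1675]
red [204 205  14  11 125] mean [ 0.6131 -0.2077  0.0358] lo [ 0.6054 -0.2161  0.0334] hi [ 0.6217 -0.1997  0.0375]
bluetop [219 197   8  26 102] mean [ 0.6167 -0.191   0.034 ] lo [ 0.596  -0.1951  0.032 ] hi [ 0.6373 -0.1879  0.0361]
bluetop [257 197   6  26 105] mean [ 0.6214 -0.1366  0.034 ] lo [ 0.6    -0.1408  0.0317] hi [ 0.6421 -0.1329  0.0357]
bluetop [295 197   4  26  97] mean [ 0.626  -0.0821  0.0341] lo [ 0.6046 -0.0861  0.0327] hi [ 0.6468 -0.0786  0.0354]
bluetop [367 197   7  26  99] mean [0.6363 0.0264 0.0342] lo [0.6145 0.023  0.0324] hi [0.6564 0.0291 0.0354]
bluetop [331 198   5  25  88] mean [ 0.6323 -0.0282  0.0342] lo [ 0.6094 -0.0316  0.0323] hi [ 0.6523 -0.0256  0.0355]
bluetop [404 198   8  25 103] mean [0.6411 0.0811 0.0339] lo [0.6197 0.0775 0.0318] hi [0.6613 0.0845 0.0353]
bluetop [440 198  11  25 120] mean [0.6427 0.1362 0.0337] lo [0.6243 0.1323 0.0314] hi [0.6655 0.1414 0.0352]
browntop [579 151  61  66 944] mean [0.6238 0.3727 0.0199] lo [0.5791 0.3366 0.0154] hi [0.6803 0.4041 0.0239]
browntop [303 193  26  22 441] mean [ 0.627  -0.0541  0.0197] lo [ 0.6118 -0.0709  0.016 ] hi [ 0.6442 -0.0372  0.0218]
cover 0.94 [273.9, 56.3, 303.3, 97.9] [ 0.442  -0.0707  0.0198] circ [443.8 -71.4] 21.0 [ 27. 117.  39.]
cover 0.88 [303.2, 188.6, 330.5, 215.8] [ 0.6275 -0.0541  0.0199] circ [630.6 -54.2] 20.9 [46. 15.  6.]
cover 0.69 [236.8, 105.3, 272.8, 139.7] [ 0.4927 -0.1238  0.0199] circ [ 495.2 -124.9] 20.9 [ 27.  116.5  39. ]
```

View pics/c8.png

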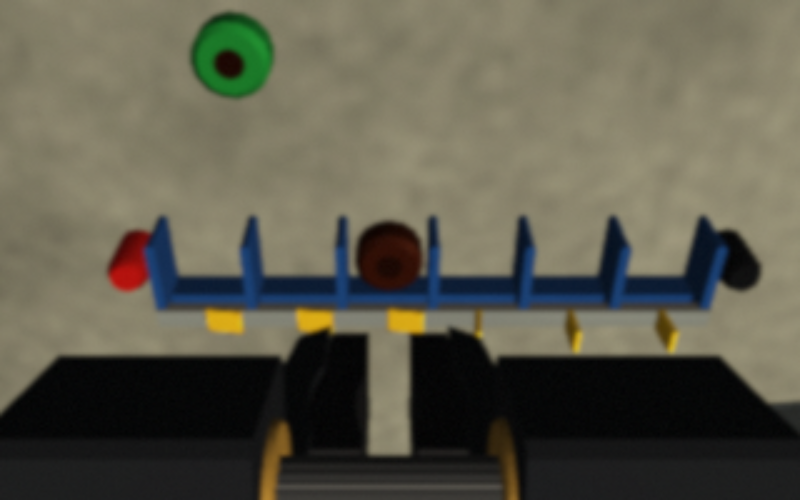

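The full circle fit gives the cover at rack (24.4, -26) mm against the stop. Three flags are down, three are up, and the arm is clear, so I'm handing in.

```bash
python3 -c "
from h import *
workorder.finish_job()"
```

```text
the job is handed in; nothing more can be done
```

The job is done and handed in at about 18.5 s on the robot's clock; the system gives no verdict.

**What I did:** The red post is at the rack's right end. I swept the closed fingertips along the rail from there, tipping flags 6, 5 and 4 in that order. Then I pushed the brown cover along the bench, first diagonally into line with the third gap and then straight in. I stopped when I felt the back stop push back with about 6 N, and never gripped or lifted the cover.

**Last checks:**
- **Cover:** the final wrist view put it at rack x = 24.4 mm, y = -26 mm, with its top at 20 mm, so it lies flat on the bench.
- **Flags:** the three swept flags lie down (tops at about 43 mm), and the other three stand (about 60 mm).
- **Other things:** the two green look-alikes read the same as before. The bystanders I didn't re-measure, but the arm never went near them at low height.
- **Arm:** it ended well clear, about 0.29 m above the bench at the fingertips.

**Disagreement:** earlier scene and side views, partly blocked, gave cover x of 21–23 mm. The clearer wrist fit and the felt stop both pointed to about 24–25 mm, so I went with those.

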